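# Change the drinks counter over from the red tap to the blue tap

## Robot

A 7-joint arm with a two-finger parallel gripper is mounted at the origin on the work surface. World frame = base frame: x ahead of the robot, y to its left, z up, the work surface at z = 0. Lengths are in m, angles in rad, forces in N, time in s.
With the tool pointing down it reaches from about 0.4 to 0.875 m from the base axis. Payload 19.3 kg.
Tool frame: the origin (TCP) lies midway between the tips of the shut fingers; the grasp point (between the pads) lies 19 mm behind it (bot.pinch_z is the distance from the TCP to the grasp point, in m); z points along the fingers, y is the line along which they close (so a half turn about z gives the same grasp; the last joint's range is limited). The gripper opens to 85 mm and grips with 20 to 120 N. Pads are 22 mm wide; open, the fingers measure 114 mm over their backs; the gripper's body (76 mm by 85 mm) begins 54 mm behind the grasp point. The pads swing forward as they close: fully open they stand 13 mm farther back than shut.
Start: joints at [-1.339, 0.521, -0.036, 1.599, 0.021, 1.021, -0.113], TCP at [0.186, 0.597, 0.231] pointing down, gripper open.
Joint ranges: [-2.91, 2.91], [-0.3, 2.13], [-1.5, 1.42], [0.17, 2.43], [-1.26, 4.41], [0.16, 1.93], [-2.52, 2.52]. Speed limits (rad/s): [1.89, 1.89, 2.39, 2.39, 3.01, 3.01, 3.01].

## Interface

Orientations are given as [roll, pitch, yaw] about the fixed x, y, z axes, in that order (R = Rz(yaw) Ry(pitch) Rx(roll)).
In Python, from workcell import observe, viewer, bot gives the robot as it stands. The module is installed in compiled form; this text tells all that it offers.
- The arm moves only by the tool play_rows, never from a script. Its argument "motion" is a list of rows, each a list of 7 numbers: the shift along the tool's x, y, z in cm, then the turn, a rotation vector about the tool's x, y, z in rad, then the opening, from -1 (shut) to 1 (fully open), so that 0 is half open. A call has exactly 5 rows; each row is the pose to reach, as a shift and turn from the pose commanded when the call began, along the tool's axes at that moment; what a row does not reach only later rows make up. A row lasts 1/10 s, in which the tool goes at most 50 mm and 8.59 degrees, less where a joint would pass 70% of its speed; a pose out of reach is approached as far as the arm can. A call with a gripper value outside its range is refused whole. The fingers move at their own pace and stop on an object; "squeeze" is the grip in N (left out, the last holds). Time passes only in rows, so rows that repeat a pose let the fingers close, or fill a call up. It gives the time, the measured TCP pose, the force, the opening and the grip force at its end, in the units of the state.
- observe(): the state, without advancing time (a new reading comes with each control period).
- viewer.grab_frame(name): name is "scene" or "top" or "wrist"; returns (picture, depth): 420x560x3 uint8, red, green, blue; 420x560 float32, m along the optical axis (not along the pixel's ray), 0 where there is no reading.
- viewer.camera_info(name): a dict with "fx", "fy", "cx", "cy" (pixels), "R" (3x3) and "t" (3): a world point X has camera coordinates R X + t. Camera axes: x right, y down, z forward; pixel columns grow to the right and rows downward; lengths in m; the calibration is good to about 2 mm. The wrist camera is an equidistant fisheye: a pixel r from the principal point sees the ray r / f radians off the axis. A picture is of the moment at which its call begins: read the wrist's pose just before it. camera_info takes no time and is no camera call; for the wrist camera it gives the pose at the moment of the call.
- bot.job_done(): hands the job in; it is judged then, once.
The state is a dict: "clock": time; "qpos": joint angles; "qd": joint speeds; "joint_efforts": joint torques, N m; "position": TCP position; "tool_rot": TCP orientation; "force": force on the tool from outside, world axes, zero at the start; "moment": the same for the moment, N m; "grip_width": finger opening in m; "finger_force": force on a finger pad.
Only numpy, scipy, OpenCV 4.12 (cv2) and the standard library are available. Lean on these libraries where they do the work, as an engineer would, in place of code of your own. Each camera call takes 0.05 s, during which the arm holds its last target. There are 200 camera calls.

## Task

Change this drinks counter over from the red tap to the blue tap, in this order: push the red handle a quarter turn to its closed stop; lift the yellow lock-out saddle off the blue handle and seat it in the same way over the closed red handle, down on the bracket, and let go; move the jug, upright, so that it stands on the counter centred under the blue spout; and last swing the blue handle fully open. Leave the other things on the counter where they are and do not tip the jug.

Things in the scene. Friction and masses are not known exactly. Their poses are not given: they have to be found in the camera images.
- tap_red: The red tap, fixed to the counter, left or right: 38 mm steel column on an 80 mm round foot, brass ball valve on top, spout pipe (22 mm thick, axis 152 mm up) to its own -x, roughly towards the robot, and a dark lock bracket to its own +y. Origin: column axis at counter level; z up; yaw varies by 0.25 rad.
- red_handle (a joint): Quarter-turn red lever on a vertical hinge on the column axis. 0 = closed stop: lever across the spout, to the tap's +y, over the bracket. 1.571 = open stop: along the spout, to the tap's -x. Grows counter-clockwise from above. Stays where left; 0.3 N m of friction. Starts open (1.35 to 1.57).
- red_hinge (a point): Point on the red lever's hinge axis, at the lever's mid-height (205 mm above the counter).
- red_grip (a point): Point in the red lever, 115 mm from its hinge axis at mid-height, beyond the bracket: a place to push it sideways. The red sleeve is 24 mm wide, 16 mm thick (197 to 213 mm above the counter), 35 to 130 mm from the axis.
- red_nozzle (a point): Centre of the outlet of the red spout, 130 mm above the counter, 95 mm from the column axis; a 22 mm thick red nozzle pointing down.
- red_seat (a point): Centre of the red tap's bracket: a level plate, top 175 mm above the counter, from 15 to 105 mm from the column axis along the tap's +y; this point is on it at 70 mm. Lips 12 mm high stand along its two edges, inner faces 28.5 mm either side of its midline. The middle of the saddle's underside belongs here.
- tap_blue: The blue tap, fixed to the counter, left or right: 38 mm steel column on an 80 mm round foot, brass ball valve on top, spout pipe (22 mm thick, axis 152 mm up) to its own -x, roughly towards the robot, and a dark lock bracket to its own +y. Origin: column axis at counter level; z up; yaw varies by 0.25 rad.
- blue_handle (a joint): Quarter-turn blue lever on a vertical hinge on the column axis. 0 = closed stop: lever across the spout, to the tap's +y, over the bracket. 1.571 = open stop: along the spout, to the tap's -x. Grows counter-clockwise from above. Stays where left; 0.3 N m of friction. Starts closed, under the saddle.
- blue_hinge (a point): Point on the blue lever's hinge axis, at the lever's mid-height (205 mm above the counter).
- blue_grip (a point): Point in the blue lever, 115 mm from its hinge axis at mid-height, beyond the bracket: a place to push it sideways. The blue sleeve is 24 mm wide, 16 mm thick (197 to 213 mm above the counter), 35 to 130 mm from the axis.
- blue_nozzle (a point): Centre of the outlet of the blue spout, 130 mm above the counter, 95 mm from the column axis; a 22 mm thick blue nozzle pointing down.
- blue_seat (a point): Centre of the blue tap's bracket: a level plate, top 175 mm above the counter, from 15 to 105 mm from the column axis along the tap's +y; this point is on it at 70 mm. Lips 12 mm high stand along its two edges, inner faces 28.5 mm either side of its midline. The saddle starts here, within 6 mm.
- saddle_fin (a point): Grip fin's centre on the loose yellow lock-out saddle (80 to 170 g): an upside-down channel straddling a closed lever, standing on the bracket between its lips. Channel 64 long (y, along the lever), 46 wide outside, 38 inside (x), 46 high, open ended; fin 16 wide (x), 50 long (y), 46 high on its roof. Point: 71 mm above the underside, 25 above the roof.
- jug_mouth (a point): Centre of the mouth of the loose white plastic jug (84 mm wide, 110 mm high, empty, 250 to 490 g), on its axis, 110 mm above its underside. Its own -x points to its handle. It starts under the red spout, 20 mm below the nozzle.
- jug_handle (a point): Point in the jug's black upright handle bar, 75 mm from the jug's axis to its -x, roughly towards the robot, 70 mm above its underside. Bar 14 x 14 mm, from 30 to 102 mm up, 26 mm clear of the wall but for two 12 mm struts (36 and 96 mm up). Grip it from above, fingers on its +y and -y sides, and slide the jug along the counter.
- caddy: Bystander: black two-part cutlery caddy, 90 x 75 x 70 mm, between and beyond the taps. Origin: centre of underside.
- bowl: Bystander: white bowl, 140 mm wide, 55 mm high, to the left. Origin: centre of underside.
- mug: Bystander: blue mug, 80 mm wide, 90 mm high, to the right. Origin: centre of underside.
- cups: Bystander: stack of paper cups, 80 mm wide, 136 mm high, beyond the left tap. Origin: centre of underside.
- napkins: Bystander: dark napkin box, 110 x 130 x 95 mm, beyond the right tap. Origin: centre of underside.
- sauce: Bystander: orange bottle with a white cap, 60 mm wide, 170 mm high, to the left. Origin: centre of underside.
Mind the look-alikes: they are no part of the job. There is more than one size of the part that bears saddle_fin; the job needs the middle-sized.

How it is judged:
By the outcome, as a careful person would: the job done as asked, in the order asked, and still so for the second after the job is handed in, with the robot touching nothing.
It also fails if it takes over 72 s, if anything falls off the work surface, if the arm or the gripper's body presses on something with over 40 N, if the wrist force passes 120 N, or if a joint passes its speed limit or range.

## Working session

There is one attempt and no reset: what is moved stays moved. The work goes in short steps, Python scripts to look and compute and a tool call to move; the robot and the scene stay as the last step left them, time stands still between calls to the robot, and variables do not carry over. Pictures are saved under pics/ and viewed, at most 10 in all, crops included, and the job is handed in when it is done.

Besides the shell and the picture viewer there is one more tool, called after "Request:" as a command line: name --pt "numbers of a row" for each row, then --argument value for the rest. play_rows: Moves the arm, as the interface text tells. Its arguments: {"type":"object","properties":{"motion":{"type":"array"},"squeeze":{"type":"number"}},"required":["motion"]}

```bash
mkdir -p pics; python3 - <<'E'
from workcell import observe, viewer, bot
import cv2,numpy as np
s=observe();print({k:np.round(v,3) for k,v in s.items()},bot.pinch_z)
for n in("scene","top"):
    p,d=viewer.grab_frame(n);cv2.imwrite(f"pics/{n}0.png",p[:,:,::-1]);np.savez(f"{n}0.npz",p=p,d=d)
    i=viewer.camera_info(n);print(n,{k:np.round(v,3).tolist() for k,v in i.items()},(d>0).mean())
E
```

```text
{'clock': np.float64(0.0), 'qpos': array([-1.339,  0.522, -0.036,  1.6  ,  0.021,  1.021, -0.113]), 'qd': array([-0.001,  0.001,  0.   , -0.   , -0.001, -0.001,  0.   ]), 'joint_efforts': array([ 1.0000e-03, -9.2712e+01,  1.9800e+00, -3.6994e+01,  1.8000e-02,
        8.0000e-03, -0.0000e+00]), 'position': array([0.186, 0.596, 0.231]), 'tool_rot': array([-3.14,  0.  ,  2.84]), 'force': array([-0.68 ,  0.225,  0.347]), 'moment': array([0.015, 0.027, 0.05 ]), 'finger_force': np.float64(0.0), 'grip_width': np.float64(0.086)} 0.0187
scene {'fx': 398.834, 'fy': 398.834, 'cx': 278.65, 'cy': 212.266, 'R': [[-0.089, 0.996, 0.012], [0.702, 0.071, -0.708], [-0.706, -0.054, -0.706]], 't': [0.032, -0.27, 1.647]} 0.995875850340136
top {'fx': 432.447, 'fy': 432.447, 'cx': 277.387, 'cy': 207.983, 'R': [[0.023, -1.0, -0.003], [-0.996, -0.022, -0.086], [0.086, 0.005, -0.996]], 't': [0.006, 0.538, 1.417]} 0.99578231292517
```

View pics/scene0.png

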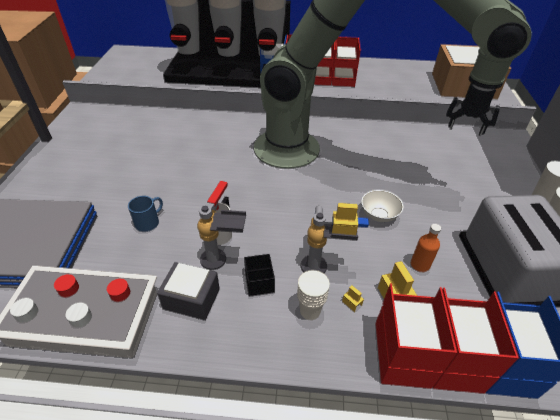

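View pics/top0.png

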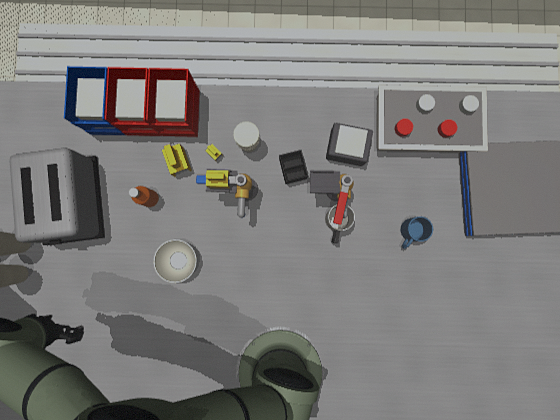

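The top view has +x up and +y left. The red tap is at about (346,181), its lever pointing at the robot over the jug at (340,218), with its bracket at (325,182). The blue tap is at (241,181), with the saddle at (217,179) and the blue lever tip at (201,180). Saddle decoys are at (175,158) and (213,152).

```bash
cat > h.py <<'E'
import numpy as np, cv2
from workcell import observe, viewer, bot
def cloud(d,i):
    v,u=np.indices(d.shape); c=np.stack([(u-i['cx'])/i['fx']*d,(v-i['cy'])/i['fy']*d,d],-1)
    return (c-i['t'])@i['R']
def rect(m,W):
    P=W[m][:,:2].astype(np.float32)
    (c,s,a)=cv2.minAreaRect(P*1000); return len(P),np.round(c,1),np.round(s,1),round(a,1),'mean',np.round(W[m].mean(0)*1000,1)
def masks(p):
    h=cv2.cvtColor(p,cv2.COLOR_RGB2HSV).astype(int);H,S,V=h[...,0],h[...,1],h[...,2]
    return dict(red=((H<6)|(H>174))&(S>150)&(V>80),blue=(H>100)&(H<125)&(S>150)&(V>80),yel=(H>22)&(H<32)&(S>150)&(V>60),dark=(S<80)&(V<90),grey=(S<60),brass=(H>10)&(H<22)&(S>100))
E
python3 - <<'E'
from h import *
for n in("top","scene"):
    z=np.load(n+"0.npz");p,d=z['p'],z['d'];W=cloud(d,viewer.camera_info(n));X,Y,Z=[W[...,k] for k in range(3)]
    M=masks(p); roi=(X>.35)&(X<.75)&(abs(Y)<.35)
    print(n)
    def show(t,m):
        m=m&roi
        if m.sum()>8: print(t,*rect(m,W))
    lo=(Y<-.02);hi=~lo
    show('redlever',M['red']&(Z>.19)&(Z<.23)); show('bluelever',M['blue']&(Z>.185)&(Z<.23)&hi)
    show('fin top',M['yel']&(Z>.258)&(Z<.28)); show('roof',M['yel']&(Z>.212)&(Z<.23));
    show('redbracket',M['grey']&(Z>.165)&(Z<.192)&lo); show('bluebracket',M['grey']&(Z>.165)&(Z<.192)&hi)
    show('redtap top',M['grey']&(Z>.2)&(Z<.26)&lo);show('bluetap top',M['grey']&(Z>.2)&(Z<.26)&hi)
    show('spoutblue',M['grey']&(Z>.155)&(Z<.168)&hi);
    show('jugrim',M['grey']&(Z>.1)&(Z<.118)&lo);
    show('blue noz',(M['blue'])&(Z>.12)&(Z<.165)&hi)
    show('jughandle',(M['dark'])&(Z>.09)&(Z<.108)&lo&(X<.5))
    for k,(a,b) in dict(r=(-.3,-.02),b=(.02,.3)).items():
        m=(Z>.2)&(Y>a)&(Y<b)&roi; print(k,'max z',Z[m].max())
E
python3 - <<'E'
import cv2
p=cv2.imread('pics/top0.png')[130:270,180:380];a=cv2.resize(p,None,fx=4,fy=4,interpolation=cv2.INTER_CUBIC)
cv2.imwrite('pics/topcrop.png',a)
E
```

```text
top
redlever 260 [ 526.8 -164.7] [23.9 91.2] 77.8 mean [ 527.  -164.5  213. ]
bluelever 61 [601.2 242.2] [26.9 18.9] 88.8 mean [601.  242.4 212.9]
fin top 103 [605.9 193.7] [47.8 17.1] 87.9 mean [605.8 194.5 266.4]
roof 126 [604.  194.3] [61.4 43.7] 88.4 mean [600.6 191.9 220.5]
redbracket 686 [ 577.6 -136.9] [126.1 117.5] 0.6 mean [ 608.  -122.1  176.8]
bluebracket 241 [572.2 176.2] [109.6 132.4] 88.8 mean [594.4 171.1 178.5]
redtap top 158 [ 559.5 -161.7] [ 30.9 139.2] 67.5 mean [ 599.  -179.7  214.6]
bluetap top 154 [602.3 136.2] [31.  52.6] 1.5 mean [602.9 134.3 214.4]
spoutblue 132 [567.9 142.3] [ 69.8 130.8] 80.4 mean [536.8 126.6 161. ]
jugrim 158 [ 590.3 -191.3] [ 82.1 326.6] 83.2 mean [ 528.8 -187.2  105.9]
jughandle 55 [ 459.9 -176.9] [71.9 63.7] 86.0 mean [ 448.7 -170.   101.5]
r max z 0.23034217455895542
b max z 0.2727304223507003
scene
redlever 202 [ 527.5 -161.7] [22.  94.6] 78.8 mean [ 531.  -161.   210.2]
bluelever 82 [605.1 244.7] [23.  25.3] 4.7 mean [606.8 244.9 209.4]
fin top 60 [605.8 196.3] [43.7 14.2] 85.7 mean [606.2 196.7 264.9]
roof 97 [607.5 196.7] [60.1 42.3] 89.2 mean [618.1 196.5 219.2]
redbracket 665 [ 608.9 -120. ] [72.  88.9] 0.6 mean [ 607.7 -117.8  175.9]
bluebracket 248 [614.6 188.5] [89.9 52. ] 87.4 mean [627.1 178.9 176.4]
redtap top 168 [ 599.7 -176.8] [33.7 54.1] 71.4 mean [ 607.8 -177.2  211.4]
bluetap top 176 [603.4 171. ] [ 31.3 118.1] 5.1 mean [608.6 136.  211.2]
spoutblue 50 [583.5 135.4] [151.2  71.9] 26.6 mean [524.4 129.5 159.3]
jugrim 56 [ 534.1 -165.7] [ 40.9 201.1] 87.0 mean [ 508.6 -168.2  104.3]
jughandle 41 [ 458.8 -168.6] [64.4 30.9] 10.7 mean [ 449.1 -165.5   99. ]
r max z 0.22391246545184962
b max z 0.26855264149774205
```

View pics/topcrop.png

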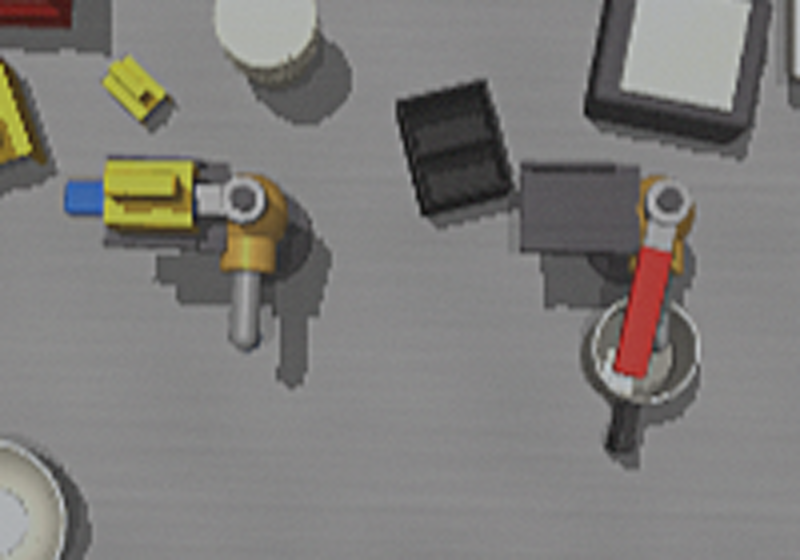

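Red lever points back over the jug, and its bracket (crop 520–640, 162–252) is empty. I'll refine the tap and jug poses with clean components.

```bash
cat >> h.py <<'E'
def big(m):
    n,l,s,c=cv2.connectedComponentsWithStats(m.astype(np.uint8)); return l==1+np.argmax(s[1:,4])
def ray(i,u,v,z):
    r=np.array([(u-i['cx'])/i['fx'],(v-i['cy'])/i['fy'],1])@i['R']; o=-np.array(i['t'])@i['R']; return o+r*(z-o[2])/r[2]
def circ(P):
    A=np.c_[2*P,np.ones(len(P))];s=np.linalg.lstsq(A,(P**2).sum(1),rcond=None)[0];return s[:2]*1000,1000*np.sqrt(s[2]+s[0]**2+s[1]**2)
E
python3 - <<'E'
from h import *
for n in("top","scene"):
    z=np.load(n+"0.npz");p,d=z['p'],z['d'];i=viewer.camera_info(n);W=cloud(d,i);X,Y,Z=[W[...,k] for k in range(3)];M=masks(p)
    print(n)
    for nm,y0 in(('red',-.18),('blue',.13)):
        near=(abs(X-.6)<.08)
        b=big(M['grey']&(Z>.168)&(Z<.192)&near&(Y>y0+.02)&(Y<y0+.13)); print(nm,'bracket',*rect(b,W))
        t=(Z>.212)&(Z<.24)&(abs(X-.6)<.05)&(abs(Y-y0)<.03)&(M['grey']); print(' cap',*rect(t,W), Z[t].max())
        t=big((Z>.155)&(Z<.166)&(M['grey'])&(X<.59)&(X>.48)&(abs(Y-y0)<.05)); P=W[t];print(' spout',*rect(t,W)); 
    r=(Z>.104)&(Z<.116)&(abs(X-.51)<.06)&(abs(Y+.17)<.06)&M['grey']&(p.mean(-1)>110)
    print('rim',circ(W[r][:,:2]),r.sum(), rect(r,W))
    h=(Z>.07)&(Z<.108)&(X<.47)&(X>.40)&(abs(Y+.17)<.05); print('handle',*rect(h,W),W[h].min(0),W[h].max(0))
    c=(Z>.02)&(X>.56)&(X<.7)&(abs(Y)<.1)&(Z<.1)&M['dark'];c=big(c);print('caddy',*rect(c,W))
i=viewer.camera_info('top')
for u,v in((347.5,180),(241,180)): print(ray(i,u,v,.225))
E
```

```text
top
red bracket 635 [ 607.6 -118.9] [65.8 82.2] 0.7 mean [ 608.4 -118.7  177. ]
 cap 104 [ 600.  -178.5] [30.9 51.5] 67.5 mean [ 606.3 -181.5  217.8] 0.23034217455895542
 spout 43 [ 525.4 -189.7] [11.2 46. ] 78.8 mean [ 524.6 -188.5  160.7]
blue bracket 121 [581.6 190.2] [25.6 80.4] 5.6 mean [578.9 182.4 179.5]
 cap 96 [601.7 132.9] [30.4 43.2] 21.7 mean [603.4 127.7 217.8] 0.22818427440602865
 spout 116 [527.1 127.1] [20.9 55.5] 88.1 mean [528.2 126.6 160.7]
rim (array([ 508.96737809, -181.84118844]), np.float64(40.311947940723655)) 72 (72, array([ 507.4, -181.6]), array([81.9, 77.6]), 86.3, 'mean', array([ 502.8, -183.1,  110. ]))
handle 64 [ 450.9 -170.6] [16.6 44.7] 71.3 mean [ 448.1 -169.5  100.4] [ 0.42856484 -0.18567991  0.07391048] [ 0.46936836 -0.1606287   0.10729407]
caddy 231 [669.9 -32.8] [77.2 75.4] 15.2 mean [658.8 -34.8  54.4]
scene
red bracket 640 [ 608.9 -117.8] [72.  84.4] 0.6 mean [ 607.6 -116.1  176. ]
 cap 78 [ 610.  -180.6] [31.4 29.6] 13.0 mean [ 612.  -179.7  216.7] 0.22391246545184962
 spout 11 [ 540.7 -173. ] [ 3.7 21.3] 69.4 mean [ 541.5 -173.7  158.1]
blue bracket 217 [614.7 191.7] [83.5 52. ] 87.4 mean [628.9 183.1 176.9]
 cap 76 [607.2 129.1] [30.8 30.6] 7.1 mean [607.  127.5 216.5] 0.22281692677069176
 spout 47 [520.5 128.2] [21.3 29.6] 59.2 mean [519.8 129.  159.2]
rim (array([ 499.58437603, -172.0769585 ]), np.float64(28.3262720756342)) 9 (9, array([ 478.7, -157.2]), array([39.3,  7.5]), 54.5, 'mean', array([ 479.8, -156.8,  108.6]))
handle 66 [ 452.3 -171.5] [19.6 50.1] 62.5 mean [ 449.7 -168.3   93.1] [ 0.42609047 -0.1918172   0.071005  ] [ 0.46995298 -0.158175    0.10529056]
caddy 527 [669.4 -31.2] [80.1 75.6] 14.4 mean [656.4 -32.2  47.4]
[ 0.60575757 -0.1830363   0.225     ]
[0.59896446 0.12324417 0.225     ]
```

```bash
cat >> h.py <<'E'
from scipy.spatial.transform import Rotation as Ro
def plan(*T,start=None):
    """T: (x,y,z,yaw) tool-down world poses; one printed row (cm, rad) per pose relative to previous pose"""
    s=observe(); p=np.array(s['position']);R=Ro.from_euler('xyz',s['tool_rot'])
    for t in T:
        R2=Ro.from_euler('xyz',[np.pi,0,t[3]]);dp=R.inv().apply(np.array(t[:3])-p)*100;rv=(R.inv()*R2).as_rotvec()
        print(np.round(dp,1).tolist(),np.round(rv,3).tolist()); p=np.array(t[:3]);R=R2
def st():
    s=observe();print(round(float(s['clock']),2),np.round(s['position'],4),np.round(s['tool_rot'],3),np.round(s['force'],1),round(float(s['grip_width']),4),round(float(s['finger_force']),1),np.round(s['qpos'],2))
E
python3 -c "
from h import *
plan((.28,.5,.33,2.42),(.40,.38,.34,2.0),(.48,.2,.34,1.57),(.486,0,.34,1.57),(.486,-.203,.34,1.57),(.486,-.203,.194,1.57))"
```

```text
[-11.9, -6.4, -9.9] [-0.001, 0.0, 0.42]
[-16.9, -1.1, -1.0] [-0.0, -0.0, 0.42]
[-19.7, -0.2, -0.0] [0.0, -0.0, 0.43]
[-20.0, 0.6, 0.0] [0.0, 0.0, 0.0]
[-20.3, 0.0, 0.0] [0.0, 0.0, 0.0]
[0.0, -0.0, 14.6] [0.0, 0.0, 0.0]
```

Request:
play_rows --pt "-11.9 -6.4 -9.9 0 0 0.42 -1" --pt "-11.9 -6.4 -9.9 0 0 0.42 -1" --pt "-11.9 -6.4 -9.9 0 0 0.42 -1" --pt "-11.9 -6.4 -9.9 0 0 0.42 -1" --pt "-11.9 -6.4 -9.9 0 0 0.42 -1"

```text
clock: 0.6
position: [0.2823, 0.4993, 0.3319]
tool_rot: [3.139, -0.0, 2.418]
force: [-0.4, 0.4, 0.7]
grip_width: 0.0124
finger_force: 0.0
```

Request:
play_rows --pt "-16.9 -1.1 -1 0 0 0.42 -1" --pt "-16.9 -1.1 -1 0 0 0.42 -1" --pt "-16.9 -1.1 -1 0 0 0.42 -1" --pt "-16.9 -1.1 -1 0 0 0.42 -1" --pt "-16.9 -1.1 -1 0 0 0.42 -1"

```text
clock: 1.1
position: [0.4013, 0.3789, 0.3394]
tool_rot: [-3.141, 0.001, 1.998]
force: [-0.9, 0.0, -0.2]
grip_width: 0.0002
finger_force: 0.0
```

Request:
play_rows --pt "-19.7 -0.2 0 0 0 0.43 -1" --pt "-19.7 -0.2 0 0 0 0.43 -1" --pt "-19.7 -0.2 0 0 0 0.43 -1" --pt "-19.7 -0.2 0 0 0 0.43 -1" --pt "-19.7 -0.2 0 0 0 0.43 -1"

```text
clock: 1.6
position: [0.4814, 0.1964, 0.3398]
tool_rot: [3.142, 0.002, 1.566]
force: [0.7, 0.4, 0.5]
grip_width: -0.0003
finger_force: 0.0
```

Request:
play_rows --pt "-20 0.6 0 0 0 0 -1" --pt "-20 0.6 0 0 0 0 -1" --pt "-20 0.6 0 0 0 0 -1" --pt "-20 0.6 0 0 0 0 -1" --pt "-20 0.6 0 0 0 0 -1"

```text
clock: 2.1
position: [0.4856, -0.0039, 0.34]
tool_rot: [-3.141, 0.001, 1.566]
force: [0.1, 1.8, 0.4]
grip_width: -0.0
finger_force: 0.0
```

Request:
play_rows --pt "-20.3 0 0 0 0 0 -1" --pt "-20.3 0 0 0 0 0 -1" --pt "-20.3 0 0 0 0 0 -1" --pt "-20.3 0 0 0 0 0 -1" --pt "-20.3 0 0 0 0 0 -1"

```text
clock: 2.6
position: [0.4851, -0.2068, 0.3395]
tool_rot: [-3.14, 0.002, 1.566]
force: [0.2, 2.0, -0.5]
grip_width: -0.0
finger_force: 0.0
```

```bash
cat >> h.py <<'E'
def push(ax,degs,z,sgn,r=.115,extra=0):
    o=[]
    for g in degs:
        th=np.radians(g);n=sgn*np.array([np.sin(th),-np.cos(th)]) # motion direction, sgn=+1 clockwise
        c=np.array(ax)+r*np.array([np.cos(th),np.sin(th)])-(.012+.0145*abs(n[0])+.011*abs(n[1])-extra)*n
        o.append((c[0],c[1],z,1.57))
    return o
E
python3 -c "
from h import *
st()
plan((.486,-.205,.194,1.57))
P=push((.608,-.181),[170,160,150,140,130,120,110,100,94,90,88],.194,1)
for k in P: print(np.round(k,3))
p0=np.array([.486,-.205])
for k in P: q=np.array(k[:2]); print('x',round(100*(q[1]-p0[1]),1),'y',round(100*(q[0]-p0[0]),1))
"
```

```text
2.6 [ 0.4851 -0.2068  0.3395] [-3.140e+00  2.000e-03  1.566e+00] [ 0.2  2.  -0.5] -0.0 0.0 [-0.19  0.3   0.62  1.73 -0.19  1.17  0.48]
[0.2, 0.1, 14.6] [-0.001, 0.002, -0.004]
[ 0.49  -0.186  0.194  1.57 ]
[ 0.491 -0.167  0.194  1.57 ]
[ 0.494 -0.148  0.194  1.57 ]
[ 0.501 -0.13   0.194  1.57 ]
[ 0.511 -0.112  0.194  1.57 ]
[ 0.524 -0.096  0.194  1.57 ]
[ 0.541 -0.083  0.194  1.57 ]
[ 0.56  -0.073  0.194  1.57 ]
[ 0.573 -0.068  0.194  1.57 ]
[ 0.582 -0.066  0.194  1.57 ]
[ 0.585 -0.065  0.194  1.57 ]
x 1.9 y 0.4
x 3.8 y 0.5
x 5.7 y 0.8
x 7.5 y 1.5
x 9.3 y 2.5
x 10.9 y 3.8
x 12.2 y 5.5
x 13.2 y 7.4
x 13.7 y 8.7
x 13.9 y 9.6
x 14.0 y 9.9
```

Request:
play_rows --pt "0.2 0.1 5 0 0 0 -1" --pt "0.2 0.1 10 0 0 0 -1" --pt "0.2 0.1 14.6 0 0 0 -1" --pt "0.2 0.1 14.6 0 0 0 -1" --pt "0.2 0.1 14.6 0 0 0 -1"

```text
clock: 3.1
position: [0.4872, -0.1998, 0.1947]
tool_rot: [-3.14, -0.0, 1.571]
force: [0.2, 0.3, 1.3]
grip_width: -0.0002
finger_force: 0.0
```

Request:
play_rows --pt "1 0.2 0 0 0 0 -1" --pt "1.9 0.4 0 0 0 0 -1" --pt "3.8 0.5 0 0 0 0 -1" --pt "5.7 0.8 0 0 0 0 -1" --pt "7.5 1.5 0 0 0 0 -1"

```text
clock: 3.6
position: [0.5025, -0.1244, 0.1959]
tool_rot: [3.139, 0.0, 1.57]
force: [-0.2, -4.6, 0.6]
grip_width: -0.0
finger_force: 1.6
```

Request:
play_rows --pt "1.8 1.0 0 0 0 0 -1" --pt "3.4 2.3 0 0 0 0 -1" --pt "4.7 4.0 0 0 0 0 -1" --pt "5.7 5.9 0 0 0 0 -1" --pt "6.0 6.6 0 0 0 0 -1"

```text
clock: 4.1
position: [0.5694, -0.0635, 0.1954]
tool_rot: [3.14, -0.0, 1.573]
force: [-3.5, 0.8, 2.1]
grip_width: -0.0
finger_force: 1.3
```

Request:
play_rows --pt "0.2 0.6 0 0 0 0 -1" --pt "0.4 1.0 0 0 0 0 -1" --pt "0.4 1.2 0 0 0 0 -1" --pt "0.4 1.4 0 0 0 0 -1" --pt "0.4 1.5 0 0 0 0 -1"

```text
clock: 4.6
position: [0.5805, -0.0617, 0.1942]
tool_rot: [-3.137, -0.001, 1.569]
force: [-23.7, 4.3, 15.2]
grip_width: -0.0002
finger_force: 11.8
```

Request:
play_rows --pt "0 -2.5 0 0 0 0 -1" --pt "0 -3.0 -4 0 0 0 -1" --pt "0 -3 -9 0 0 0 -1" --pt "0 -3 -13 0 0 0 -1" --pt "0 -3 -17 0 0 0 -1"

```text
clock: 5.1
position: [0.5524, -0.0622, 0.3665]
tool_rot: [3.14, -0.0, 1.569]
force: [0.9, 0.7, -0.4]
grip_width: -0.0
finger_force: 0.0
```

Request:
play_rows --pt "5 1 0 0 0 0 0" --pt "9 2 0 0 0 0 0.2" --pt "13 3 0 0 0 0 0.2" --pt "13 3 0 0 0 0 0.2" --pt "13 3 0 0 0 0 0.2"

```text
clock: 5.6
position: [0.5829, 0.0684, 0.3641]
tool_rot: [-3.142, 0.0, 1.571]
force: [0.6, -0.3, -0.3]
grip_width: 0.0514
finger_force: 0.0
```

Request:
play_rows --pt "4 0.5 0 0 0 0 0.2" --pt "8 1 0 0 0 0.03 0.2" --pt "10 1 0 0 0 0.03 0.2" --pt "10 1 0 0 0 0.03 0.2" --pt "10 1 0 0 0 0.03 0.2"

```text
clock: 6.1
position: [0.5931, 0.1666, 0.3645]
tool_rot: [3.141, 0.001, 1.538]
force: [-0.7, -1.9, 0.7]
grip_width: 0.0515
finger_force: 0.0
```

```bash
python3 - <<'E'
from h import *
st()
for n in("top","scene","wrist"):
    i=viewer.camera_info(n);p,d=viewer.grab_frame(n);np.savez(n+"1.npz",p=p,d=d,**i)
    if n=="wrist":
        cv2.imwrite("pics/w1.png",p[:,:,::-1]);print(i);continue
    W=cloud(d,i);X,Y,Z=[W[...,k] for k in range(3)];M=masks(p);roi=(X>.35)&(X<.75)&(abs(Y)<.35)
    for t,m in dict(lev=M['red']&(Z>.19)&(Z<.23)&roi,fin=M['yel']&(Z>.258)&(Z<.28)&roi,roof=M['yel']&(Z>.21)&(Z<.235)&roi).items():
        if m.sum()>8: print(n,t,*rect(m,W))
E
```

```text
6.1 [0.5931 0.1666 0.3645] [3.141e+00 1.000e-03 1.538e+00] [-0.7 -1.9  0.7] 0.0515 0.0 [-0.74  0.45  0.56  1.46 -0.24  1.3  -0.19]
top lev 254 [607.4 -99.5] [21.8 93.5] 1.6 mean [606.7 -98.4 213.1]
scene lev 311 [608.9 -97.4] [94.2 27.1] 89.0 mean [612.3 -97.6 209.1]
scene roof 23 [619.3 209.7] [31.6 64.8] 37.6 mean [614.1 218.  219.2]
{'fx': 325.19226210127806, 'fy': 325.19226210127806, 'cx': 285.62236353012617, 'cy': 211.74210883634154, 'R': array([[ 9.99479201e-01, -3.22693983e-02,  1.16600911e-04],
       [-3.08258359e-02, -9.53686600e-01,  2.99218377e-01],
       [-9.54439624e-03, -2.99066138e-01, -9.54184652e-01]]), 't': array([-0.58755846,  0.09752906,  0.56141957])}
```

View pics/w1.png

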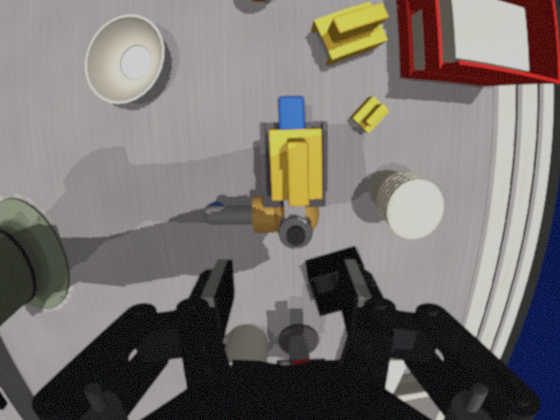

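The wrist view shows the saddle's fin at (298,173), still seated on the blue bracket with its lever tip out at (291,112). I'll measure the fin from here.

```bash
cat >> h.py <<'E'
def wcloud(d,i):
    v,u=np.indices(d.shape).astype(float);u-=i['cx'];v-=i['cy'];r=np.hypot(u,v)+1e-9;k=np.tan(np.minimum(r/i['fx'],1.4))/r
    return (np.stack([u*k*d,v*k*d,d],-1)-i['t'])@i['R']
E
python3 - <<'E'
from h import *
z=np.load("wrist1.npz");p,d=z['p'],z['d'];W=wcloud(d,z);X,Y,Z=[W[...,k] for k in range(3)];M=masks(p)
roi=(X>.5)&(X<.7)&(Y>.05)&(Y<.3)
for t,m in dict(fin=M['yel']&(Z>.258)&(Z<.28),roof=M['yel']&(Z>.21)&(Z<.235),lever=M['blue']&(Z>.205)&(Z<.225),plate=M['grey']&(Z>.165)&(Z<.195),spout=M['grey']&(Z>.15)&(Z<.168)&(X<.57),cap=M['grey']&(Z>.219)&(Z<.24)).items():
    m=m&roi
    if m.sum()>8: print(t,*rect(big(m),W))
h=X<.6
rim=(Z>.1)&(Z<.118)&(abs(X-.51)<.07)&(abs(Y+.18)<.07);print('rim',rim.sum(),circ(W[rim][:,:2]) if rim.sum()>5 else '')
plan((.605,.1945,.31,1.535),(.605,.1945,.228,1.535))
E
```

```text
fin 1308 [603.2 196.5] [48.6 15.9] 89.0 mean [603.5 197.1 266.1]
roof 917 [619.9 196. ] [31.1 62.4] 19.5 mean [619.3 196.2 220.4]
lever 752 [601.  242.7] [27.4 22.5] 88.1 mean [600.6 242.5 212.2]
plate 812 [577.9 187.8] [21.5 90.8] 1.8 mean [574.1 189.1 179.7]
spout 855 [526.8 129.7] [22.1 53.4] 89.2 mean [527.5 132.  159.6]
cap 291 [600.8 128.1] [18.  17.1] 89.5 mean [601.  128.7 222.1]
rim 31 (array([ 505.40068522, -164.63347669]), np.float64(26.791237601849925))
[2.8, 1.1, 5.5] [0.001, 0.0, 0.003]
[0.0, -0.0, 8.2] [0.0, 0.0, 0.0]
```

Request:
play_rows --pt "2.9 1.0 3 0 0 0.01 0.2" --pt "2.9 1.0 6 0 0 0.01 0.2" --pt "2.9 1.0 9 0 0 0.01 0.2" --pt "2.9 1.0 11.5 0 0 0.01 0.2" --pt "2.9 1.0 13.6 0 0 0.01 0.2"

```text
clock: 6.75
position: [0.6038, 0.1956, 0.2271]
tool_rot: [-3.141, 0.001, 1.528]
force: [0.2, 0.6, 0.4]
grip_width: 0.0513
finger_force: 0.0
```

Request:
play_rows --pt "0 0 0 0 0 0 0.2" --pt "0 0 0 0 0 0 -0.3" --pt "0 0 0 0 0 0 -0.6" --pt "0 0 0 0 0 0 -0.8" --pt "0 0 0 0 0 0 -1" --squeeze 40

```text
clock: 7.25
position: [0.6046, 0.1968, 0.2296]
tool_rot: [3.14, -0.001, 1.53]
force: [-0.3, -1.8, 7.0]
grip_width: 0.015
finger_force: 42.6
```

Request:
play_rows --pt "0 0 0 0 0 0 -1" --pt "0 0 0 0 0 0 -1" --pt "0 0 -1 0 0 0 -1" --pt "0 0 -2 0 0 0 -1" --pt "0 0 -3 0 0 0 -1" --squeeze 40

```text
clock: 7.75
position: [0.604, 0.197, 0.2596]
tool_rot: [3.141, -0.0, 1.53]
force: [0.3, -0.3, -1.1]
grip_width: 0.0152
finger_force: 41.2
```

Request:
play_rows --pt "0 0 -2 0 0 0 -1" --pt "0 0 -4 0 0 0 -1" --pt "0 0 -6 0 0 0 -1" --pt "0 0 -8 0 0 0 -1" --pt "0 0 -8.5 0 0 0 -1"

```text
clock: 8.25
position: [0.6046, 0.1969, 0.346]
tool_rot: [3.139, -0.001, 1.53]
force: [0.2, 0.4, -1.4]
grip_width: 0.0155
finger_force: 41.3
```

Request:
play_rows --pt "-2 0 0 0 0 0 -1" --pt "-5 0 0 0 0 0 -1" --pt "-9 0 0 0 0 -0.02 -1" --pt "-13 -0.1 0 0 0 -0.04 -1" --pt "-16 -0.2 0 0 0 -0.045 -1"

```text
clock: 8.75
position: [0.5946, 0.0338, 0.3429]
tool_rot: [-3.141, 0.001, 1.574]
force: [0.8, 0.5, -1.4]
grip_width: 0.0156
finger_force: 41.3
```

Request:
play_rows --pt "-4 0 0 0 0 0 -1" --pt "-8 0.1 0 0 0 0 -1" --pt "-12 0.2 0 0 0 0 -1" --pt "-14 0.2 0 0 0 0 -1" --pt "-14.8 0.2 0 0 0 0 -1"

```text
clock: 9.25
position: [0.597, -0.114, 0.3429]
tool_rot: [-3.141, 0.001, 1.571]
force: [0.1, 0.0, -1.3]
grip_width: 0.0155
finger_force: 41.3
```

Request:
play_rows --pt "0 0 0 0 0 0 -1" --pt "0 0 0 0 0 0 -1" --pt "0 0 0 0 0 0 -1" --pt "0 0 0 0 0 0 -1" --pt "0 0 0 0 0 0 -1"

```text
clock: 9.75
position: [0.5981, -0.1101, 0.3433]
tool_rot: [-3.142, -0.0, 1.576]
force: [-0.0, -0.8, -1.9]
grip_width: 0.0157
finger_force: 41.3
```

```bash
python3 - <<'E'
from h import *
st()
for n in("scene","wrist"):
    i=viewer.camera_info(n);p,d=viewer.grab_frame(n);np.savez(n+"2.npz",p=p,d=d,**i)
    W=cloud(d,i) if n=="scene" else wcloud(d,i);X,Y,Z=[W[...,k] for k in range(3)];M=masks(p);roi=(X>.45)&(X<.75)&(abs(Y+.12)<.1)
    y=M['yel']&roi&(Z>.15)
    for t,m in dict(lev=M['red']&(Z>.19)&(Z<.23)&roi,yel=y,roof=y&(Z>.32)&(Z<.345),low=y&(Z<.31),cap=M['grey']&(Z>.219)&(Z<.24)&roi,plate=M['grey']&(Z>.165)&(Z<.19)&roi).items():
        if m.sum()>8: print(n,t,*rect(m,W),np.round(W[m][:,2].min(),3),np.round(W[m][:,2].max(),3))
i=viewer.camera_info("wrist")
cv2.imwrite("pics/w2.png",np.hstack([np.load("wrist2.npz")['p'][100:420,:400],np.load("scene2.npz")['p'][80:400,120:420]])[:,:,::-1])
E
```

```text
9.75 [ 0.5981 -0.1101  0.3433] [-3.142 -0.     1.576] [-0.  -0.8 -1.9] 0.0157 41.3 [-0.31  0.45  0.59  1.52 -0.26  1.25  0.32]
scene lev 306 [609.8 -97.8] [94.  27.8] 89.8 mean [612.3 -97.2 209.2] 0.198 0.215
scene cap 26 [ 609.9 -179.5] [15.6 18.3] 79.5 mean [ 609.8 -180.2  221.7] 0.219 0.224
scene plate 407 [ 618.2 -119.7] [92.2 51.7] 86.9 mean [ 623.  -119.2  175.4] 0.167 0.188
wrist lev 1929 [605.6 -82.2] [23.6 61.8] 0.1 mean [605.4 -81.6 212. ] 0.209 0.214
wrist yel 5148 [597.7 -84.5] [44.9 99.9] 0.2 mean [598.9 -93.1 350. ] 0.295 0.485
wrist roof 3167 [597.7 -95.3] [44.9 32.6] 0.0 mean [599.2 -89.9 333.9] 0.321 0.345
wrist low 42 [597.9 -84. ] [43.9 10. ] 0.5 mean [602.6 -81.4 302.9] 0.295 0.31
wrist plate 1795 [605.7 -99.9] [67.8 48.1] 0.6 mean [602.2 -96.6 177.3] 0.169 0.188
```

View pics/w2.png

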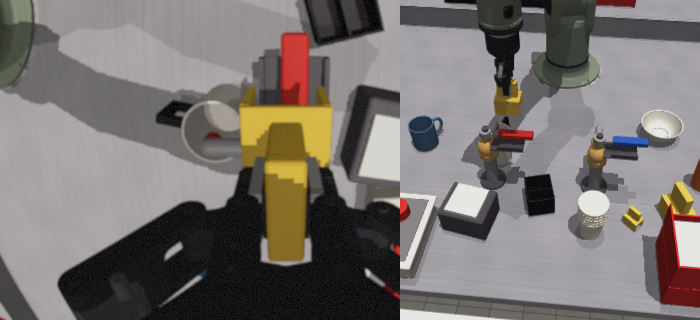

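The wrist view shows the saddle level and parallel to the red lever, but 8 mm too near the robot. Along the lever it is aligned. I'll correct and lower.

Request:
play_rows --pt "0 0.4 0 0 0 0 -1" --pt "0 0.8 0 0 0 0 -1" --pt "0 0.8 2 0 0 0 -1" --pt "0 0.8 4 0 0 0 -1" --pt "0 0.8 5 0 0 0 -1"

```text
clock: 10.35
position: [0.6058, -0.1106, 0.2917]
tool_rot: [-3.14, -0.0, 1.575]
force: [0.6, 0.5, -0.9]
grip_width: 0.0157
finger_force: 41.3
```

```bash
python3 - <<'E'
from h import *
st()
for n in("wrist",):
    i=viewer.camera_info(n);p,d=viewer.grab_frame(n)
    W=wcloud(d,i);X,Y,Z=[W[...,k] for k in range(3)];M=masks(p);roi=(X>.45)&(X<.75)&(abs(Y+.12)<.1)
    y=M['yel']&roi&(Z>.15)
    for t,m in dict(lev=M['red']&(Z>.19)&(Z<.23)&roi,yel=y&(Z<.4),roof=y&(Z>.27)&(Z<.295),plate=M['grey']&(Z>.165)&(Z<.19)&roi).items():
        if m.sum()>8: print(n,t,*rect(m,W))
E
```

```text
10.35 [ 0.6058 -0.1106  0.2917] [-3.14  -0.     1.575] [ 0.6  0.5 -0.9] 0.0157 41.3 [-0.29  0.51  0.57  1.57 -0.29  1.15  0.35]
wrist lev 2234 [605.2 -74.7] [23.6 46.8] 0.7 mean [605.4 -74.4 212. ]
wrist yel 5326 [ 605.4 -107. ] [55.6 45.2] 90.0 mean [606.4 -94.  299.1]
wrist roof 3147 [605.4 -95.4] [32.5 45.3] 89.9 mean [606.8 -90.1 282.4]
wrist plate 1561 [605.5 -92.6] [33.7 67.5] 89.8 mean [606.5 -89.2 176.8]
```

Aligned to within 0.5 mm. TCP z was 0.2296 when seated, so I'll go down 6.2 cm.

Request:
play_rows --pt "0 0 1.5 0 0 0 -1" --pt "0 0 3 0 0 0 -1" --pt "0 0 4.5 0 0 0 -1" --pt "0 0 5.3 0 0 0 -1" --pt "0 0 5.8 0 0 0 -1"

```text
clock: 10.9
position: [0.6062, -0.1109, 0.2352]
tool_rot: [3.142, 0.0, 1.575]
force: [0.4, -1.4, -1.0]
grip_width: 0.0154
finger_force: 41.4
```

Request:
play_rows --pt "0 0 0.2 0 0 0 -1" --pt "0 0 0.4 0 0 0 -1" --pt "0 0 0.5 0 0 0 -1" --pt "0 0 0.5 0 0 0 -1" --pt "0 0 0.5 0 0 0 -1"

```text
clock: 11.4
position: [0.6061, -0.1109, 0.2305]
tool_rot: [3.141, 0.0, 1.575]
force: [0.2, -0.2, -1.4]
grip_width: 0.0157
finger_force: 41.4
```

Request:
play_rows --pt "0 0 0.1 0 0 0 -1" --pt "0 0 0.2 0 0 0 -1" --pt "0 0 0.2 0 0 0 -1" --pt "0 0 0.2 0 0 0 -1" --pt "0 0 0.2 0 0 0 -1"

```text
clock: 11.9
position: [0.6063, -0.111, 0.2296]
tool_rot: [3.14, -0.0, 1.575]
force: [-4.3, 0.7, 16.4]
grip_width: 0.0154
finger_force: 43.8
```

Request:
play_rows --pt "0 0 0 0 0 0 -0.4" --pt "0 0 0 0 0 0 0.0" --pt "0 0 0 0 0 0 0.2" --pt "0 0 0 0 0 0 0.2" --pt "0 0 -0.5 0 0 0 0.2"

```text
clock: 12.4
position: [0.6057, -0.1107, 0.2329]
tool_rot: [-3.14, 0.0, 1.575]
force: [0.7, -1.0, 0.4]
grip_width: 0.0515
finger_force: 0.0
```

Request:
play_rows --pt "0 0 -3 0 0 0 0.2" --pt "0 0 -7 0 0 0 0.2" --pt "0 0 -11 0 0 0 0.2" --pt "-1 -3 -12 0 0 0 0.2" --pt "-3 -6 -12 0 0 0 0.2"

```text
clock: 12.9
position: [0.5462, -0.1407, 0.355]
tool_rot: [3.139, 0.0, 1.577]
force: [-0.2, -1.4, -0.3]
grip_width: 0.0512
finger_force: 0.0
```

Request:
play_rows --pt "-2 -5 0 0 0 0.1 0.2" --pt "-4 -10 0 0 0 0.2 0.2" --pt "-4 -15 0 0 0 0.3 0.2" --pt "-4 -15 0 0 0 0.3 0.2" --pt "-4 -15 0 0 0 0.3 0.2"

```text
clock: 13.4
position: [0.3955, -0.1817, 0.3541]
tool_rot: [3.14, -0.002, 1.275]
force: [1.7, -0.3, -1.1]
grip_width: 0.0512
finger_force: 0.0
```

```bash
python3 - <<'E'
from h import *
st()
for n in("scene","top","wrist"):
    i=viewer.camera_info(n);p,d=viewer.grab_frame(n);np.savez(n+"3.npz",p=p,d=d,**i)
    W=cloud(d,i) if n!="wrist" else wcloud(d,i);X,Y,Z=[W[...,k] for k in range(3)];M=masks(p);roi=(X>.45)&(X<.75)&(abs(Y+.12)<.1)
    y=M['yel']&roi&(Z>.15)
    J=(abs(X-.49)<.1)&(abs(Y+.18)<.08)
    for t,m in dict(lev=M['red']&(Z>.19)&(Z<.23)&roi,fin=y&(Z>.258)&(Z<.28),roof=y&(Z>.21)&(Z<.23),plate=M['grey']&(Z>.165)&(Z<.19)&roi,bar=J&(Z>.09)&(Z<.108)&(p.mean(-1)<70)).items():
        if m.sum()>8: print(n,t,*rect(m,W))
    r=J&(Z>.105)&(Z<.116)&(p.mean(-1)>100); 
    if r.sum()>8: print('rim',circ(W[r][:,:2]),rect(r,W))
cv2.imwrite("pics/w3.png",p[:,:,::-1])
E
```

```text
13.4 [ 0.3955 -0.1817  0.3541] [ 3.140e+00 -2.000e-03  1.275e+00] [ 1.7 -0.3 -1.1] 0.0512 0.0 [-0.38  0.09  0.74  1.92 -0.07  1.16  0.09]
scene lev 91 [608.8 -65.3] [24.9 27. ] 6.5 mean [611.4 -64.8 209.2]
scene fin 60 [ 609.5 -109.8] [14.7 47. ] 0.3 mean [ 609.1 -110.7  265.3]
scene roof 95 [ 610.2 -110.7] [43.4 62.1] 2.3 mean [ 618.9 -104.8  219.6]
scene plate 225 [ 620.1 -120.1] [91.  50.2] 86.5 mean [ 631.8 -121.2  176.8]
top lev 79 [606.5 -66. ] [20.8 26.7] 2.1 mean [606.4 -66.1 212.6]
top fin 100 [ 607.9 -112.6] [14.5 47.7] 1.1 mean [ 607.8 -113.2  266.8]
top roof 131 [ 607.4 -113.3] [43.3 64. ] 0.3 mean [ 604.3 -111.9  220.7]
top plate 202 [ 575.5 -136. ] [118.5 131.6] 89.3 mean [ 595.3 -134.3  177.9]
top bar 53 [ 447.5 -169.2] [13.7 37.4] 82.1 mean [ 447.1 -169.6  102. ]
rim (array([ 509.02312215, -181.98211316]), np.float64(40.377612959375114)) (74, array([ 507.7, -181.7]), array([82.1, 78.2]), 86.5, 'mean', array([ 503.3, -182.4,  109.8]))
wrist lev 563 [604.7 -64.3] [27.5 25. ] 87.5 mean [602.9 -64.7 211.8]
wrist fin 785 [ 604.6 -111.9] [16.1 49. ] 1.7 mean [ 604.  -112.2  265.7]
wrist roof 1188 [ 604.4 -112.5] [45.5 64.5] 0.2 mean [ 592.9 -110.   220.1]
wrist plate 1210 [ 604.8 -120. ] [67.9 89.4] 1.0 mean [ 580.2 -128.6  178.5]
wrist bar 369 [ 445.2 -168.8] [14.5 40.5] 76.8 mean [ 444.3 -167.6  100.6]
rim (array([ 505.43415909, -180.03806363]), np.float64(40.1140422347781)) (503, array([ 504.4, -180.2]), array([83.4, 80.6]), 72.2, 'mean', array([ 500.8, -179.4,  108.9]))
```

View pics/w3.png

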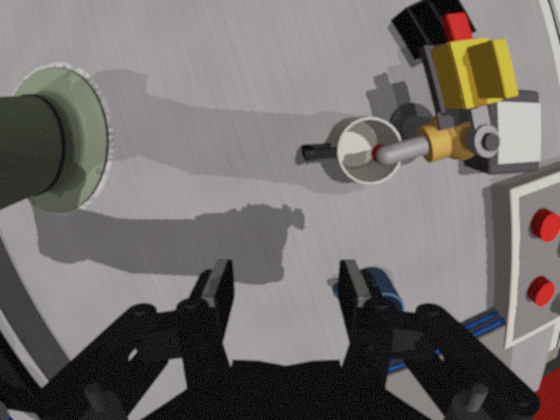

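The saddle is seated: fin top at 0.266, roof at 0.220, centred on the plate. The jug mouth is at (370,150) with its handle at (318,150). I'll plan the handle grasp.

```bash
python3 -c "
from h import *
plan((.41,-.175,.33,1.83),(.425,-.168,.3,2.39),(.433,-.1665,.25,2.95),(.433,-.1665,.14,2.95))"
```

```text
[1.0, 1.0, 2.3] [0.0, 0.001, -0.554]
[0.3, 1.6, 3.0] [0.0, 0.0, -0.56]
[-0.5, 0.7, 5.0] [0.0, 0.0, -0.56]
[0.0, -0.0, 11.0] [0.0, 0.0, 0.0]
```

Request:
play_rows --pt "1 1 2.3 0 0 -0.13 0.2" --pt "1 1 2.3 0 0 -0.27 0.2" --pt "1 1 2.3 0 0 -0.41 0.2" --pt "1 1 2.3 0 0 -0.554 0.2" --pt "1 1 2.3 0 0 -0.554 0.2"

```text
clock: 14.05
position: [0.4095, -0.175, 0.3299]
tool_rot: [-3.14, 0.0, 1.832]
force: [0.6, -0.4, 0.0]
grip_width: 0.051
finger_force: 0.0
```

Request:
play_rows --pt "0.3 1.6 3 0 0 -0.14 0.2" --pt "0.3 1.6 3 0 0 -0.28 0.2" --pt "0.3 1.6 3 0 0 -0.42 0.2" --pt "0.3 1.6 3 0 0 -0.56 0.2" --pt "0.3 1.6 3 0 0 -0.56 0.2"

```text
clock: 14.55
position: [0.4239, -0.1681, 0.3]
tool_rot: [-3.141, -0.0, 2.388]
force: [-0.5, 0.2, -0.1]
grip_width: 0.0514
finger_force: 0.0
```

Request:
play_rows --pt "-0.5 0.7 2 0 0 -0.14 0.2" --pt "-0.5 0.7 4 0 0 -0.28 0.2" --pt "-0.5 0.7 5 0 0 -0.42 0.2" --pt "-0.5 0.7 5 0 0 -0.56 0.2" --pt "-0.5 0.7 5 0 0 -0.56 0.2"

```text
clock: 15.05
position: [0.432, -0.1664, 0.2499]
tool_rot: [-3.141, -0.001, 2.945]
force: [-0.1, -0.8, -0.4]
grip_width: 0.0513
finger_force: 0.0
```

```bash
python3 - <<'E'
from h import *
st()
i=viewer.camera_info("wrist");p,d=viewer.grab_frame("wrist");W=wcloud(d,i);X,Y,Z=[W[...,k] for k in range(3)]
cv2.imwrite("pics/w4.png",p[:,:,::-1])
J=(abs(X-.49)<.1)&(abs(Y+.18)<.08)
for lo,hi in((.03,.108),(.09,.108)):
    b=J&(Z>lo)&(Z<hi)&(p.mean(-1)<70)&(X<.475)
    print('bar',*rect(b,W),W[b].min(0).round(3),W[b].max(0).round(3))
r=J&(Z>.105)&(Z<.116)&(p.mean(-1)>100);print('rim',circ(W[r][:,:2]),r.sum())
plan((.433,-.1665,.14,2.95),(.433,-.1665,.052,2.95))
E
```

```text
15.05 [ 0.432  -0.1664  0.2499] [-3.141e+00 -1.000e-03  2.945e+00] [-0.1 -0.8 -0.4] 0.0513 0.0 [-0.13  0.26  0.44  2.   -0.14  0.91  1.76]
bar 735 [ 445.6 -169.2] [13.5 42.9] 78.1 mean [ 440.1 -167.7   93.6] [ 0.424 -0.18   0.031] [ 0.466 -0.159  0.103]
bar 591 [ 445.1 -168.7] [12.2 41.4] 79.0 mean [ 443.6 -168.2  100.8] [ 0.424 -0.178  0.091] [ 0.466 -0.159  0.103]
rim (array([ 505.04853346, -180.18473298]), np.float64(40.11322696295103)) 772
[-0.1, 0.0, 11.0] [-0.0, -0.0, -0.01]
[0.0, -0.0, 8.8] [0.0, 0.0, 0.0]
```

View pics/w4.png

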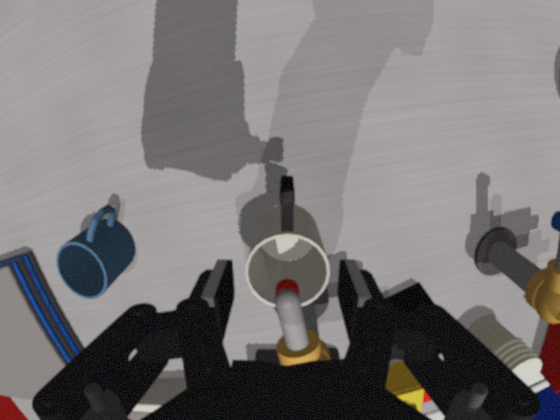

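The wrist view shows the handle at (287,205), in line with the gripper axis, and the nozzle over the mouth. Descending.

Request:
play_rows --pt "0 0 3 0 0 0 0.2" --pt "0 0 7 0 0 0 0.2" --pt "0 0 11 0 0 0 0.2" --pt "0 0 14 0 0 0 0.2" --pt "0 0 16.5 0 0 0 0.2"

```text
clock: 15.6
position: [0.4318, -0.1664, 0.0838]
tool_rot: [-3.141, -0.001, 2.94]
force: [1.3, -0.4, -0.5]
grip_width: 0.0513
finger_force: 0.0
```

Request:
play_rows --pt "0 0 1.7 0 0 0 0.2" --pt "0 0 3.2 0 0 0 0.2" --pt "0 0 3.2 0 0 0 0.2" --pt "0 0 3.2 0 0 0 0.0" --pt "0 0 3.2 0 0 0 -0.3"

```text
clock: 16.1
position: [0.4324, -0.1665, 0.0541]
tool_rot: [-3.141, 0.001, 2.946]
force: [0.5, -0.4, 0.0]
grip_width: 0.0306
finger_force: 0.0
```

Request:
play_rows --pt "0 0 0 0 0 0 -0.5" --pt "0 0 0 0 0 0 -0.7" --pt "0 0 0 0 0 0 -0.9" --pt "0 0 0 0 0 0 -1" --pt "0 0 0 0 0 0 -1" --squeeze 40

```text
clock: 16.6
position: [0.4322, -0.1663, 0.0539]
tool_rot: [3.141, 0.001, 2.948]
force: [-1.7, 1.1, 9.5]
grip_width: 0.0136
finger_force: 39.3
```

```bash
python3 - <<'E'
from h import *
st()
i=viewer.camera_info("top");p,d=viewer.grab_frame("top");W=cloud(d,i);X,Y,Z=[W[...,k] for k in range(3)]
J=(abs(X-.49)<.1)&(abs(Y+.18)<.08)
r=J&(Z>.105)&(Z<.116)&(p.mean(-1)>100);print('rim',circ(W[r][:,:2]),r.sum())
s=observe();y=s['tool_rot'][2];R=Ro.from_euler('xyz',[np.pi,0,y])
print(R.inv().apply([0,.3085,0])*100)
E
```

```text
16.6 [ 0.4322 -0.1663  0.0539] [3.141e+00 1.000e-03 2.948e+00] [-1.7  1.1  9.5] 0.0136 39.3 [ 0.04  0.6   0.26  2.16 -0.36  0.43  1.97]
rim (array([ 508.41639974, -181.86280182]), np.float64(40.35602196950129)) 41
[5.92502025e+00 3.02756773e+01 3.70770113e-15]
```

Request:
play_rows --pt "0.1 0.6 -0.1 0 0 0 -1" --pt "0.4 2.2 -0.1 0 0 0 -1" --pt "0.9 4.4 -0.1 0 0 0 -1" --pt "1.4 7.2 -0.1 0 0 0 -1" --pt "2.0 10.1 -0.1 0 0 0 -1"

```text
clock: 17.15
position: [0.4314, -0.0623, 0.0544]
tool_rot: [3.142, -0.0, 2.948]
force: [1.8, 0.8, -3.7]
grip_width: 0.0133
finger_force: 39.1
```

Request:
play_rows --pt "0.5 2.6 0 0 0 0 -1" --pt "1.0 5.2 0 0 0 0 -1" --pt "1.5 7.8 0 0 0 0 -1" --pt "2.0 10.2 0 0 0 0 -1" --pt "2.4 12.4 0 0 0 0 -1"

```text
clock: 17.65
position: [0.4314, 0.0645, 0.0544]
tool_rot: [3.141, -0.0, 2.949]
force: [-0.2, 0.0, -3.5]
grip_width: 0.0135
finger_force: 39.2
```

Request:
play_rows --pt "0.4 2.2 0 0 0 0 -1" --pt "0.8 4.3 0 0 0 0 -1" --pt "1.2 6.0 0 0 0 0 -1" --pt "1.5 7.3 0 0 0 0 -1" --pt "1.7 7.9 0 0 0 0 -1"

```text
clock: 18.15
position: [0.4299, 0.1452, 0.0543]
tool_rot: [3.141, -0.0, 2.95]
force: [-0.3, -0.4, -2.7]
grip_width: 0.0137
finger_force: 39.2
```

Request:
play_rows --pt "0 0 0 0 0 0 -1" --pt "0 0 0 0 0 0 -1" --pt "0 0 0 0 0 0 -1" --pt "0 0 0 0 0 0 -1" --pt "0 0 0 0 0 0 -1"

```text
clock: 18.65
position: [0.4303, 0.1432, 0.0543]
tool_rot: [-3.141, -0.0, 2.948]
force: [-0.4, -0.7, -1.3]
grip_width: 0.0137
finger_force: 39.2
```

```bash
cat >> h.py <<'E'
def jugcheck(tag):
    st()
    for n in("top","scene","wrist"):
        i=viewer.camera_info(n);p,d=viewer.grab_frame(n);W=(wcloud if n=="wrist" else cloud)(d,i);X,Y,Z=[W[...,k] for k in range(3)];M=masks(p)
        cv2.imwrite(f"pics/{tag}{n}.png",p[:,:,::-1])
        J=(abs(X-.49)<.1)&(abs(Y-.13)<.08)
        for t,m in dict(spout=M['grey']&J&(Z>.15)&(Z<.168)&(X<.57),noz=M['blue']&J&(Z>.12)&(Z<.165),rimrect=J&(Z>.104)&(Z<.117)&(p.mean(-1)>100)).items():
            if m.sum()>8: print(n,t,*rect(m,W))
        r=J&(Z>.105)&(Z<.116)&(p.mean(-1)>100);print(n,'rim',r.sum(),circ(W[r][:,:2]) if r.sum()>8 else '')
E
python3 -c "
from h import *
jugcheck('a')"
```

```text
18.65 [0.4303 0.1432 0.0543] [-3.141 -0.     2.948] [-0.4 -0.7 -1.3] 0.0137 39.2 [-0.71  0.6   0.34  2.18 -0.47  0.43  1.39]
top spout 140 [481.8 111.7] [153.7  33.3] 16.7 mean [513.5 120.4 159.5]
top rimrect 47 [517.5 122.7] [82.7 58.4] 71.3 mean [518.1 119.1 110.2]
top rim 44 (array([506.41825421, 126.62123382]), np.float64(40.26456906115638))
scene spout 179 [464.  155.9] [118.2 106.2] 15.7 mean [465.7 140.6 157.5]
scene rimrect 40 [495.5 120.2] [52.6 84.8] 38.8 mean [494.8 112.2 107.2]
scene rim 35 (array([507.7528563 , 129.04668791]), np.float64(40.45214310635854))
wrist spout 2523 [419.9 144.7] [120.8  21.5] 78.8 mean [416.2 146.4 151.9]
wrist rimrect 92 [430.5 142.8] [95.6 25.9] 78.9 mean [424.4 136.7 110.2]
wrist rim 80 (array([416.92046703, 145.51082678]), np.float64(43.59730251015397))
```

Request:
play_rows --pt "0 0 0.1 0 0 0 -1" --pt "0 0 0.1 0 0 0 -0.6" --pt "0 0 0.1 0 0 0 -0.2" --pt "0 0 0.1 0 0 0 0.2" --pt "0 0 0.1 0 0 0 0.2"

```text
clock: 19.3
position: [0.4303, 0.1437, 0.0533]
tool_rot: [3.142, 0.0, 2.949]
force: [-0.0, -0.2, 0.9]
grip_width: 0.0511
finger_force: 0.0
```

Request:
play_rows --pt "0 0 -2 0 0 0 0.2" --pt "0 0 -6 0 0 0 0.2" --pt "0 0 -10 0 0 0 0.2" --pt "0 0 -15 0 0 0 0.2" --pt "0 0 -20 0 0 0 0.2"

```text
clock: 19.8
position: [0.4299, 0.1432, 0.2551]
tool_rot: [-3.141, -0.0, 2.948]
force: [0.8, 0.9, -0.6]
grip_width: 0.0511
finger_force: 0.0
```

Request:
play_rows --pt "2 0 -2 0 0 0.14 0" --pt "3 0 -5 0 0 0.28 -0.5" --pt "3 0 -8 0 0 0.42 -1" --pt "3 0 -8 0 0 0.5 -1" --pt "3 0 -8 0 0 0.5 -1"

```text
clock: 20.3
position: [0.4008, 0.1497, 0.3338]
tool_rot: [3.14, -0.0, 2.448]
force: [0.3, 0.7, -0.5]
grip_width: -0.0
finger_force: 0.0
```

```bash
python3 -c "
from h import *
jugcheck('b')"
```

```text
20.3 [0.4008 0.1497 0.3338] [ 3.14  -0.     2.448] [ 0.3  0.7 -0.5] -0.0 0.0 [-1.17  0.09  0.74  1.97 -0.07  1.11  0.47]
top spout 128 [526.9 126. ] [55.  21.3] 1.1 mean [527.4 126.7 160.5]
top rimrect 67 [504.5 127.5] [78.2 82.2] 1.5 mean [502.3 129.2 109.9]
top rim 66 (array([506.27323676, 126.94165472]), np.float64(40.297271037517554))
scene spout 52 [521.  129.6] [31.1 20.6] 1.5 mean [519.3 129.1 158.5]
scene rimrect 43 [494.  118.5] [53.6 84.5] 38.8 mean [494.8 111.7 107.5]
scene rim 41 (array([506.89307924, 128.81672234]), np.float64(39.835969453615995))
wrist spout 871 [525.3 125.3] [31.3 61.1] 87.9 mean [522.6 131.2 159.3]
wrist rimrect 408 [503.  133.4] [83.3 74.6] 2.2 mean [495.2 140.  108.4]
wrist rim 392 (array([503.0121264 , 129.31326842]), np.float64(40.346307793966545))
```

View pics/bwrist.png

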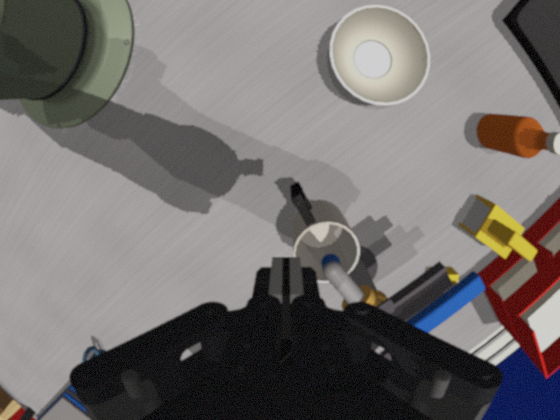

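The jug stands upright under the blue spout: the nozzle is at (330,262) inside the mouth centred at (327,252). Next is the blue handle.

```bash
python3 -c "
from h import *
plan((.52,.2,.34,2.0),(.652,.243,.34,1.57))
P=push((.601,.1275),[86,96,106,116,126,136,146,156,166,172,176,178,180],.194,-1)
p0=np.array([.652,.243])
for k in P: q=np.array(k[:2]); print(np.round(k,3),'x',round(100*(q[1]-p0[1]),1),'y',round(100*(q[0]-p0[0]),1))
"
```

```text
[-6.0, 11.5, -0.7] [-0.001, 0.0, 0.451]
[-1.6, 13.8, 0.0] [0.0, -0.0, 0.43]
[0.636 0.24  0.194 1.57 ] x -0.3 y -1.6
[0.616 0.245 0.194 1.57 ] x 0.2 y -3.6
[0.597 0.246 0.194 1.57 ] x 0.3 y -5.5
[0.577 0.244 0.194 1.57 ] x 0.1 y -7.5
[0.558 0.238 0.194 1.57 ] x -0.5 y -9.4
[0.539 0.229 0.194 1.57 ] x -1.4 y -11.3
[0.522 0.216 0.194 1.57 ] x -2.7 y -13.0
[0.507 0.2   0.194 1.57 ] x -4.3 y -14.5
[0.496 0.181 0.194 1.57 ] x -6.2 y -15.6
[0.491 0.168 0.194 1.57 ] x -7.5 y -16.1
[0.488 0.159 0.194 1.57 ] x -8.4 y -16.4
[0.487 0.155 0.194 1.57 ] x -8.8 y -16.5
[0.486 0.151 0.194 1.57 ] x -9.2 y -16.6
```

Request:
play_rows --pt "-3 6 -0.7 0 0 0.14 -1" --pt "-6 11.5 -0.7 0 0 0.28 -1" --pt "-6 11.5 -0.7 0 0 0.42 -1" --pt "-6 11.5 -0.7 0 0 0.45 -1" --pt "-6 11.5 -0.7 0 0 0.45 -1"

```text
clock: 20.95
position: [0.5204, 0.199, 0.339]
tool_rot: [-3.139, 0.002, 1.999]
force: [-0.2, -0.7, -0.1]
grip_width: -0.0001
finger_force: 0.0
```

Request:
play_rows --pt "-0.6 4.5 0 0 0 0.14 -1" --pt "-1.2 9 0 0 0 0.28 -1" --pt "-1.6 13.8 0 0 0 0.43 -1" --pt "-1.6 13.8 0 0 0 0.43 -1" --pt "-1.6 13.8 0 0 0 0.43 -1"

```text
clock: 21.45
position: [0.6525, 0.2415, 0.3391]
tool_rot: [-3.14, 0.002, 1.57]
force: [-0.9, -0.8, 0.7]
grip_width: -0.0
finger_force: 0.0
```

Request:
play_rows --pt "0 0 4 0 0 0 -1" --pt "0 0 8 0 0 0 -1" --pt "0 0 12 0 0 0 -1" --pt "0 0 14.6 0 0 0 -1" --pt "0 0 14.6 0 0 0 -1"

```text
clock: 21.95
position: [0.65, 0.242, 0.1923]
tool_rot: [-3.137, 0.0, 1.571]
force: [-0.1, 0.5, 0.9]
grip_width: -0.0004
finger_force: 0.0
```

Request:
play_rows --pt "-0.3 -0.8 0 0 0 0 -1" --pt "-0.3 -1.6 0 0 0 0 -1" --pt "0.2 -3.6 0 0 0 0 -1" --pt "0.3 -5.5 0 0 0 0 -1" --pt "0.1 -7.5 0 0 0 0 -1"

```text
clock: 22.45
position: [0.5772, 0.2437, 0.1962]
tool_rot: [3.139, -0.002, 1.57]
force: [4.6, -0.4, -0.7]
grip_width: 0.0
finger_force: 1.6
```

Request:
play_rows --pt "-0.6 -1.9 0 0 0 0 -1" --pt "-1.5 -3.8 0 0 0 0 -1" --pt "-2.8 -5.5 0 0 0 0 -1" --pt "-4.4 -7.0 0 0 0 0 -1" --pt "-6.3 -8.1 0 0 0 0 -1"

```text
clock: 22.95
position: [0.4958, 0.181, 0.1959]
tool_rot: [3.139, -0.003, 1.571]
force: [3.3, 1.3, -0.0]
grip_width: 0.0003
finger_force: 1.5
```

Request:
play_rows --pt "-1.0 -0.4 0 0 0 0 -1" --pt "-1.7 -0.6 0 0 0 0 -1" --pt "-2.1 -0.8 0 0 0 0 -1" --pt "-2.3 -0.8 0 0 0 0 -1" --pt "-2.4 -0.8 0 0 0 0 -1"

```text
clock: 23.45
position: [0.4885, 0.1569, 0.1942]
tool_rot: [-3.141, 0.0, 1.569]
force: [-0.7, 3.2, 2.9]
grip_width: -0.0001
finger_force: 1.3
```

Request:
play_rows --pt "-0.2 -0.1 0 0 0 0 -1" --pt "-0.4 -0.1 0 0 0 0 -1" --pt "-0.5 -0.1 0 0 0 0 -1" --pt "-0.6 -0.1 0 0 0 0 -1" --pt "-0.7 -0.1 0 0 0 0 -1"

```text
clock: 23.95
position: [0.4875, 0.1529, 0.1942]
tool_rot: [-3.142, -0.004, 1.571]
force: [0.7, 27.0, -1.7]
grip_width: -0.0
finger_force: 13.4
```

At the stop (27 N). Backing off, then a final check.

Request:
play_rows --pt "1.5 0 0 0 0 0 -1" --pt "3 0 0 0 0 0 -1" --pt "4 0 -4 0 0 0 -1" --pt "4 0 -8 0 0 0 -1" --pt "4 0 -13 0 0 0 -1"

```text
clock: 24.45
position: [0.4867, 0.1901, 0.3249]
tool_rot: [-3.14, 0.003, 1.569]
force: [1.3, 0.6, 0.0]
grip_width: 0.0
finger_force: 0.0
```

Request:
play_rows --pt "5 -1 0 0 0 0 -1" --pt "10 -2 0 0 0 0 -1" --pt "14 -3 0 0 0 0 -1" --pt "14 -3 0 0 0 0 -1" --pt "14 -3 0 0 0 0 -1"

```text
clock: 24.95
position: [0.4572, 0.3308, 0.3238]
tool_rot: [-3.141, 0.002, 1.571]
force: [-0.6, -1.2, -0.6]
grip_width: 0.0002
finger_force: 0.0
```

```bash
python3 - <<'E'
from h import *
jugcheck('c')
for n in("top","scene"):
    i=viewer.camera_info(n);p,d=viewer.grab_frame(n);W=cloud(d,i);X,Y,Z=[W[...,k] for k in range(3)];M=masks(p);roi=(X>.4)&(X<.75)&(abs(Y)<.25)
    for t,m in dict(red=M['red']&(Z>.19)&(Z<.23)&roi,blue=M['blue']&(Z>.19)&(Z<.23)&roi,fin=M['yel']&(Z>.255)&(Z<.28)&roi).items(): print(n,t,*rect(m,W))
a=cv2.imread("pics/ctop.png")[130:290,130:380];cv2.imwrite("pics/fin.png",cv2.resize(a,None,fx=3,fy=3))
E
```

```text
24.95 [0.4572 0.3308 0.3238] [-3.141e+00  2.000e-03  1.571e+00] [-0.6 -1.2 -0.6] 0.0002 0.0 [-1.38  0.49  0.97  1.67 -0.43  1.21 -0.31]
top spout 17 [530.  118.1] [47.6  0.6] 1.3 mean [530.  118.  157.9]
top rimrect 67 [503.8 127. ] [77.3 82. ] 5.9 mean [499.2 126.5 109. ]
top rim 65 (array([506.26489332, 127.12895362]), np.float64(40.25228293955296))
scene rimrect 38 [494.5 123.4] [58.7 84.9] 22.8 mean [494.4 117.6 107.4]
scene rim 35 (array([505.58189256, 128.63103781]), np.float64(39.866725434766096))
wrist rimrect 72 [522.8 164.2] [ 4.4 30.4] 62.9 mean [522.3 164.8 108. ]
wrist rim 66 (array([515.06843644, 150.29533171]), np.float64(18.421128712410194))
top red 78 [607.1 -66.2] [21.4 26.5] 0.9 mean [606.4 -65.9 212.2]
top blue 247 [520.1 127.6] [22.4 90.2] 88.6 mean [519.  127.5 213.2]
top fin 104 [ 607.9 -112.4] [14.3 47.5] 0.6 mean [ 607.8 -113.3  266.6]
scene red 93 [610.  -65.3] [27.1 27. ] 6.7 mean [611.6 -64.8 209.2]
scene blue 181 [520.9 129.8] [22.4 94.8] 89.8 mean [523.8 129.9 210.8]
scene fin 59 [ 608.  -109.5] [45.4 14.9] 84.7 mean [ 608.9 -110.4  265.2]
```

View pics/fin.png

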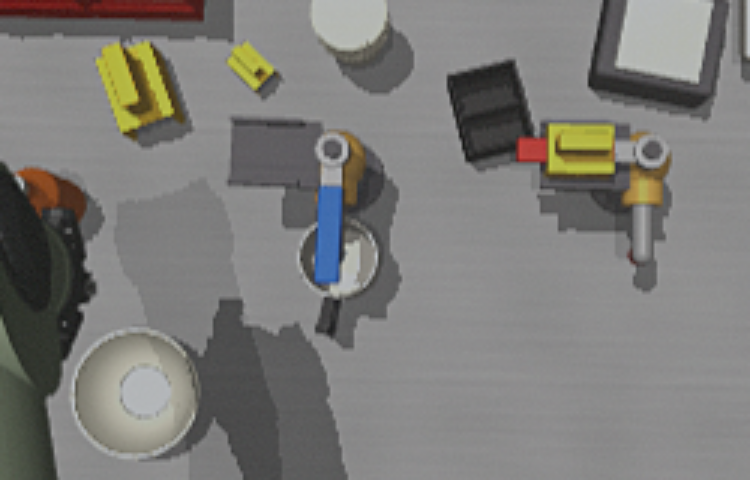

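The picture shows the blue lever along the spout at (328,235) over the jug at (338,258), and the saddle on the closed red handle at (580,150). Handing in.

```bash
python3 -c "
from workcell import bot
print(bot.job_done())"
```

```text
the job is handed in; nothing more can be done
None
```

I completed the changeover in the order asked and handed it in at about 25 s: red handle at its closed stop, saddle seated over it, jug upright and within about 1.5 mm of centred under the blue spout, and blue handle at its open stop. The verdict was not shown.

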